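Find the flush catch and release the battery hatch

TASK

The battery hatch of the field sampler case is shut, and its catch button is sunk, in the same dark plastic, somewhere along the long flat panel in front of the hatch. Feel along the panel with the fingertips until you find the button, press it in so that the hatch springs up on its own, then let go and draw the hand clear. Do not push or pry the hatch itself, and leave the pots, bottle, pipe and other gear where they are.

Things in the scene. Friction and masses are not known exactly. Their poses are not given: they have to be found in the camera images.
- panel (a point): Centre of the flat dark-grey face plate that forms the bottom of the long shallow window in front of the hatch, on the plate's upper surface. z is up, y runs along the window, x across it towards the hatch. The window is 210 mm long (y) by 64 mm wide (x); the rigid plate lies 4 mm below the case's top. The catch button lies in this plate.
- panel_left (a point): The point at y = +75 mm on the panel's long centre line. The centre of the catch button lies on that line, anywhere between this point and panel_right; where is not given, so find it by touch or by eye. The plate has a square opening 52 x 52 mm there (sides along the panel's x and y), and the button is a flat push plate of the same plastic in it, its face sunk 3 mm below the plate.
- panel_right (a point): The point at y = -75 mm on the panel's long centre line: the other limit of where the centre of the catch button may lie.
- button (a joint): Travel of the catch button straight down, in m: 0 = out, 0.006 = fully in. It is sprung: about 1.5 N starts it, 4 to 5 N has it fully in, and it comes back out when let go. Pressed in 4 mm or more, it draws the catch of the hatch. The face plate around it does not give.
- hatch (a joint): Angle of the battery hatch in rad: 0 = shut and latched, 0.32 = fully sprung up. When the catch is drawn, its own spring swings it up within about half a second, and it stays up after the button is let go.
- hatch_edge (a point): Middle of the upper front edge (the robot's side) of the battery hatch: a pale flat flap, 110 mm from front to back and 200 mm long, flush with the case's top when shut, hinged along its far edge. Sprung up, its front edge stands about 35 mm above the case's top.
- case_top (a point): Centre of the top of the sampler case, a heavy grey plastic field case fixed to the bench, 270 mm (x, front to back) by 530 mm (y, long) by 110 mm tall. Its axes are those of the panel.
- red_pot: A clear sample pot with a red screw cap, 54 mm across and 50 mm tall, standing on the left end (+y) of the case's top. Its origin is the centre of its underside. To be left alone.
- chamber: A clear test chamber with a white perforated lid, 68 mm across and 48 mm tall, standing on the right end (-y) of the case's top. Its origin is the centre of its underside. To be left alone.
- front_pot: A clear sample pot with a red screw cap, 58 mm across and 60 mm tall, standing on the bench close in front of the case. Its origin is the centre of its underside. To be left alone.
- pipe: A grey plastic pipe offcut, 160 mm long and 20 mm thick, lying on the bench in front of the case. Its origin is the centre of its underside. To be left alone.
- brown_bottle: A brown sample bottle, 84 mm across and 150 mm tall, standing on the bench by the left end of the case. Its origin is the centre of its underside. To be left alone.
- valve: A grey plastic ball valve with a red handle, 60 mm across and 110 mm tall, standing on the bench by the right end of the case. Its origin is the centre of its underside. To be left alone.
- vial: A short clear vial with a white cap, 34 mm across and 50 mm tall, standing on the right end (-y) of the case's top, farther from the robot than the chamber. Its origin is the centre of its underside. To be left alone.

How it is judged (in metres and radians):
On the way:
1. a fingertip has pressed the catch button in (4 mm or more) (value of joint button above 0.0038 m and contact force between the fingers and button above 0.5 N), for 0.05 s.
At the end, for the whole second after the job is handed in: the hatch stands sprung up (over 0.25 rad) and still, the button is back out (within 1 mm), and every bystander is within 20 mm of where it stood (value of joint hatch above 0.25 rad and velocity of joint hatch below 0.05 rad/s and value of joint button below 0.001 m and distance of each of red_pot, chamber, front_pot, pipe, brown_bottle, valve, vial from where it was at the start of the episode below 0.02 m); the robot touches nothing.
It fails at once if a bystander was lifted, carried, knocked over or shoved (moved more than 20 mm) (distance of any of red_pot, chamber, front_pot, pipe, brown_bottle, valve, vial from where it was at the start of the episode above 0.02 m or angle between any of red_pot, chamber, front_pot, pipe, brown_bottle, valve, vial's own z axis and vertical above 0.5 rad).
It fails at once if the hatch was pushed or pried by the robot (over 15 N) (contact force between any of the arm, the fingers and hatch above 15 N).
It also fails if it takes over 48 s, if anything falls off the work surface, if the arm or the gripper's body presses on something with over 40 N, if the wrist force passes 120 N, or if a joint passes its speed limit or range.

ROBOT

A 6-joint arm with a two-finger parallel gripper is mounted at the origin on the work surface. World frame = base frame: x ahead of the robot, y to its left, z up, the work surface at z = 0. Lengths are in mm, angles in rad, forces in N, time in s.
With the tool pointing down it reaches from about 350 to 875 mm from the base axis. Payload 4.2 kg.
Tool frame: the origin (TCP) lies at the very end of the fingers, on their centre line; the grasp point (between the pads) lies arm.grip_depth behind it (arm.grip_depth is the distance from the TCP to the grasp point, in mm); z points along the fingers, y is the direction in which the jaws open and shut (so a half turn about z gives the same grasp; the last joint's range is limited). The gripper opens to 85 mm and grips with 20 to 120 N. Pads are 22 mm wide; open, the fingers measure 114 mm over their backs; the gripper's body (76 mm by 85 mm) begins 54 mm behind the grasp point. The pads swing forward as they close: fully open they stand 13 mm farther back than shut.
Start: joints at [-0.928, 0.385, 0.008, 0, -1.194, -0.259], TCP at [234.043, -579.502, 200.412] pointing down, gripper open.
Joint ranges: [-3.14, 3.14], [-1.21, 2.06], [-1.07, 1.41], [-3.16, 2.05], [-2.99, -0.16], [-3.1, 3.1]. Speed limits (rad/s): [2.79, 2.79, 3.14, 3.14, 3.14, 3.14].

INTERFACE

Orientations are given as a unit quaternion [x, y, z, w].
In Python, from bench import arm, optics, workorder gives the robot as it stands. The module is installed in compiled form; this text tells all that it offers.
- The arm moves only by the tool play_rows, never from a script. Its arguments are lists of equal length, an entry for each row: "travel": the shift along the tool's x, y, z in m, a list of three; "rotation": the turn, a rotation vector about the tool's x, y, z in rad, a list of three; "grip": the opening, from 0 (shut) to 1 (fully open). In form: {"travel": [[x, y, z], ...], "rotation": [[rx, ry, rz], ...], "grip": [grip, ...]}. A call has 1 to 12 rows; each row shifts and turns the commanded pose from where the row before left it, along the tool's axes as they then stand; what a row does not reach is not made up. A row lasts 1/12 s, in which the tool goes at most 41.7 mm and 7.16 degrees, less where a joint would pass 70% of its speed; a pose out of reach is approached as far as the arm can. A call is refused whole if a number of a shift passes 0.0417 or a number of a turn 0.125, either way. A call with a gripper value outside its range is refused whole. The fingers move at their own pace and stop on an object; the grip force is fixed at half the most. Time passes only in rows, so rows that do not move let the fingers close. It gives the time, the measured TCP pose, the force and the opening at its end, in the units of the state.
- arm.read_state(): the state, without advancing time (a new reading comes with each control period).
- optics.get_image(name): name is "side" or "top" or "wrist"; returns a dict with "image" (384x512x3 uint8, blue, green, red), "depth" (384x512 float32, mm along the optical axis (not along the pixel's ray), 0 where there is no reading), "camera_matrix" (3x3 intrinsics, pixels), "R" (3x3) and "t" (3): a world point X has camera coordinates R X + t; the wrist camera has in their place "hand_eye" (4x4, takes a point from camera to tool coordinates, whose origin is the TCP and whose axes are the flange's). Camera axes: x right, y down, z forward; pixel columns grow to the right and rows downward; lengths in mm; the calibration is good to about 2 mm. A picture is of the moment at which its call begins: read the wrist's pose just before it.
- workorder.job_done(): hands the job in, once; it reports no verdict.
The state is a dict: "clock": time; "joints": joint angles; "joint_vel": joint speeds; "joint_efforts": joint torques, N m; "position": TCP position; "ee_rot": TCP orientation; "contact_force": force on the tool from outside, world axes, zero at the start; "wrist_torque": the same for the moment, N m; "gripper_width": finger opening in mm.
Only numpy, scipy, OpenCV 4.12 (cv2) and the standard library are available. Lean on these libraries where they do the work, as an engineer would, in place of code of your own. Each camera call takes 0.05 s, during which the arm holds its last target. There are 200 camera calls.

## Working session

There is one attempt and no reset: what is moved stays moved. The work goes in short steps, Python scripts to look and compute and a tool call to move; the robot and the scene stay as the last step left them, time stands still between calls to the robot, and variables do not carry over. Pictures are saved under pics/ and viewed, about 8 in all and at most 12, crops included, and the job is handed in when it is done.

Besides the shell and the picture viewer there is one more tool, called after "Call:" by a JSON object that holds its "method" and its "body". play_rows: Moves the arm, as the interface text tells. Its arguments: {"type":"object","properties":{"travel":{"type":"array","items":{"type":"array","items":{"type":"number"}}},"rotation":{"type":"array","items":{"type":"array","items":{"type":"number"}}},"grip":{"type":"array","items":{"type":"number"}}},"required":["travel","rotation","grip"]}

```bash
mkdir -p pics
cat > h.py <<'E'
import numpy as np,cv2
from bench import arm,optics,workorder
def world(im,u,v,z=None):
    K=im["camera_matrix"];R=np.array(im["R"]);t=np.array(im["t"])
    r=np.linalg.solve(K,[u,v,1.0])
    if z is None: c=r*im["depth"][int(v),int(u)];return R.T@(c-t)
    o=-R.T@t;d=R.T@r;return o+d*(z-o[2])/d[2]
def cloud(im):
    K=np.array(im["camera_matrix"]);R=np.array(im["R"]);t=np.array(im["t"])
    v,u=np.mgrid[:384,:512];p=np.stack([u,v,np.ones_like(u)],-1)@np.linalg.inv(K).T*im["depth"][...,None]
    return (p-t)@R
E
python3 - <<'E'
from h import *
s=arm.read_state();print({k:np.round(v,3) for k,v in s.items()},arm.grip_depth)
a=optics.get_image("top");b=optics.get_image("side")
np.save('top.npy',a,allow_pickle=True);np.save('side.npy',b,allow_pickle=True)
cv2.imwrite('pics/a.png',cv2.resize(a["image"],(800,600)));cv2.imwrite('pics/b.png',cv2.resize(b["image"],(800,600)))
P=cloud(a)
for v in range(20,384,30):print(v,[tuple(np.round(P[v,u]).astype(int)) for u in range(30,512,50)])
E
```

```text
{'clock': np.float64(0.0), 'joints': array([-9.280e-01,  3.860e-01,  7.000e-03, -1.000e-03, -1.194e+00,
       -2.590e-01]), 'joint_vel': array([ 0.   , -0.002,  0.   , -0.   ,  0.001,  0.002]), 'joint_efforts': array([ 1.0000e-03, -3.9229e+01,  1.8841e+01,  4.1860e+00, -5.0000e-03,
        0.0000e+00]), 'position': array([ 233.785, -578.904,  199.302]), 'ee_rot': array([-0.191,  0.982,  0.001, -0.   ]), 'contact_force': array([-0.978,  0.446, -0.424]), 'wrist_torque': array([ 0.037,  0.008, -0.002]), 'gripper_width': np.float64(85.235)} 18.700000000000003
20 [(np.int64(1465), np.int64(1006), np.int64(-751)), (np.int64(1462), np.int64(781), np.int64(-747)), (np.int64(1457), np.int64(556), np.int64(-737)), (np.int64(1464), np.int64(336), np.int64(-751)), (np.int64(1457), np.int64(112), np.int64(-738)), (np.int64(1465), np.int64(-111), np.int64(-753)), (np.int64(1464), np.int64(-335), np.int64(-750)), (np.int64(1464), np.int64(-559), np.int64(-751)), (np.int64(1463), np.int64(-783), np.int64(-749)), (np.int64(1465), np.int64(-1009), np.int64(-752))]
50 [(np.int64(906), np.int64(586), n
[... 4857 characters left out ...]
np.int64(153), np.int64(-58), np.int64(-2)), (np.int64(245), np.int64(-72), np.int64(735)), (np.int64(244), np.int64(-122), np.int64(726)), (np.int64(151), np.int64(-420), np.int64(-2)), (np.int64(236), np.int64(-248), np.int64(664))]
380 [(np.int64(88), np.int64(533), np.int64(4)), (np.int64(87), np.int64(416), np.int64(0)), (np.int64(87), np.int64(297), np.int64(3)), (np.int64(86), np.int64(180), np.int64(-1)), (np.int64(150), np.int64(43), np.int64(357)), (np.int64(192), np.int64(-30), np.int64(591)), (np.int64(217), np.int64(-72), np.int64(729)), (np.int64(218), np.int64(-119), np.int64(734)), (np.int64(202), np.int64(-194), np.int64(652)), (np.int64(209), np.int64(-235), np.int64(687))]
```

View pics/a.png

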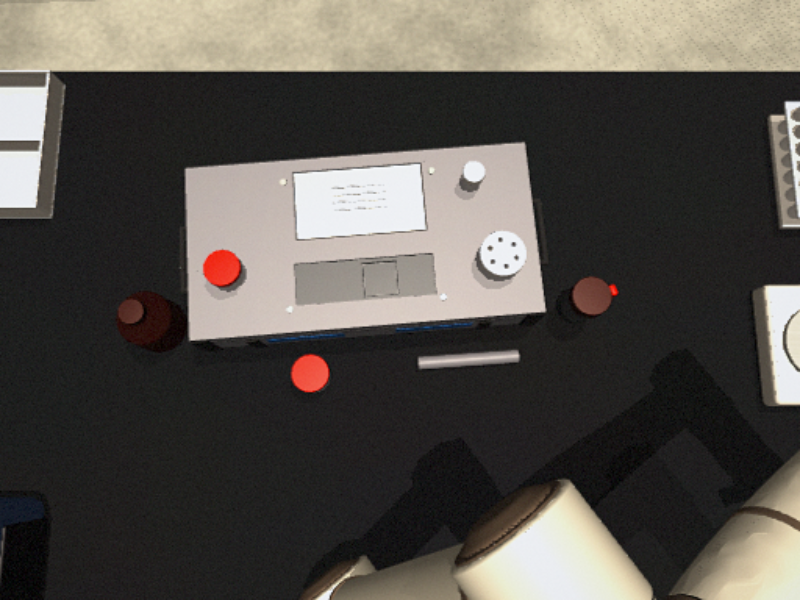

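View pics/b.png

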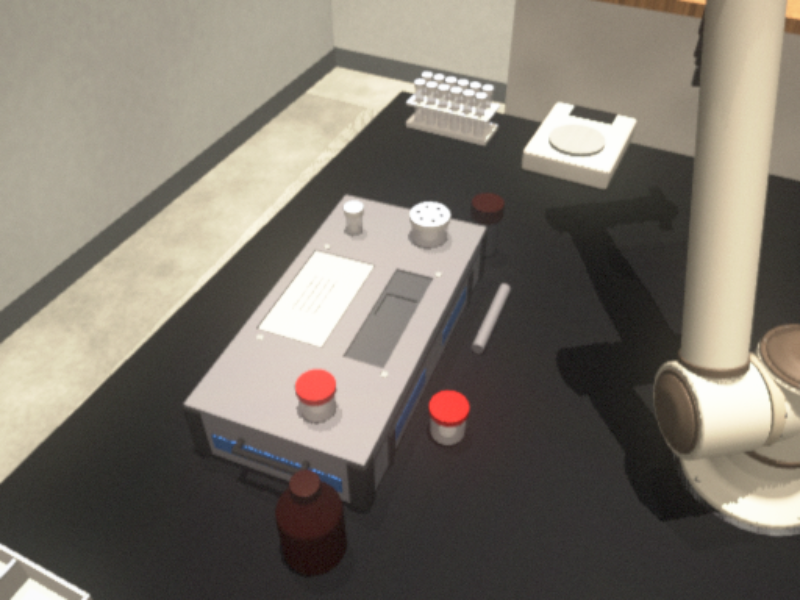

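The top view shows the panel with corners near (295,263), (435,253), (437,296) and (297,306). A square outline is centred near (380,279). In the side view an edge at about (375–418, 297) fits the same spot. I'll measure it and check it against depth.

Run:
```python
from h import *
a=np.load('top.npy',allow_pickle=True).item()
g=cv2.cvtColor(a["image"],cv2.COLOR_BGR2GRAY).astype(float)
m=((g>60)&(g<125)).astype(np.uint8); m[:155]=0;m[200:]=0;m[:,:180]=0;m[:,290:]=0
n,l,st,c=cv2.connectedComponentsWithStats(m);i=1+st[1:,4].argmax();print(st[i],c[i])
q=(l==i).astype(np.uint8);q=cv2.morphologyEx(q,cv2.MORPH_CLOSE,np.ones((5,5)))
cs,_=cv2.findContours(q,0,2);box=cv2.boxPoints(cv2.minAreaRect(max(cs,key=cv2.contourArea)))
B=np.array([world(a,u,v,107) for u,v in box]);C=B.mean(0);print(box,B.round(1),C.round(1))
e=[B[1]-B[0],B[2]-B[1]];print([np.linalg.norm(x).round(1) for x in e])
ey=max(e,key=np.linalg.norm);ey/=np.linalg.norm(ey);ey*=np.sign(ey[1]);ex=np.array([ey[1],-ey[0],0]);print('ey',ey,'yaw',np.degrees(np.arctan2(-ey[0],ey[1])))
ims=[a]+[optics.get_image("top") for _ in range(12)]
D=np.mean([cloud(x)[...,2] for x in ims],0)
P=cloud(a);
K=a["camera_matrix"]
def prof(y,xs):
    r=[]
    for x in xs:
        w=C+ex*x+ey*y;p=K@(np.array(a["R"])@w+a["t"]);p=p[:2]/p[2]
        r.append((cv2.getRectSubPix(g.astype(np.float32),(1,1),tuple(map(float,p)))[0,0],cv2.getRectSubPix(D.astype(np.float32),(1,1),tuple(map(float,p)))[0,0]))
    return np.mean(r,0)
for y in range(-112,114,4):print(y,prof(y,range(-18,19,4)).round(1))
```

```text
[230 163  32   3  33] [245.42424242 164.21212121]
[[229.99997 165.00002]
 [260.96182 162.52306]
 [261.0445  163.55644]
 [230.08264 166.0334 ]] [[584.2  60.1 107. ]
 [590.1 -13.3 107. ]
 [587.6 -13.5 107. ]
 [581.7  59.9 107. ]] [585.9  23.3 107. ]
[np.float64(73.7), np.float64(2.5)]
ey [-0.08023509  0.99677597 -0.        ] yaw 4.6020790837130034
-112 [199.2 116.1]
-108 [199.6 110.6]
-104 [199.4 117.3]
-100 [199.8 116.2]
-96 [200.1 118.4]
-92 [200.1 115.7]
-88 [199.6 111. ]
-84 [200.4 117.1]
-80 [200.7 117.4]
-76 [197.7 110.7]
-72 [167.5 115.6]
-68 [169.6 112.2]
-64 [170.4 116.2]
-60 [170.  117.5]
-56 [169.2 110.8]
-52 [169.7 111.3]
-48 [168.7 108.6]
-44 [170.3 113. ]
-40 [169.9 116.3]
-36 [170.1 115.4]
-32 [169.7 114.1]
-28 [169.6 108.6]
-24 [168.5 115.1]
-20 [169.6 108.7]
-16 [160.1 107.6]
-12 [166.4 107.6]
-8 [165.6 107.5]
-4 [164.4 119.8]
0 [162.3 109.3]
4 [162.1 120.8]
8 [161.6 108. ]
12 [160.9 116.2]
16 [165.6 115.5]
20 [165.7 111.3]
24 [163.6 110.8]
28 [162.5 109.9]
32 [160.2 114. ]
36 [162.7 109. ]
40 [168.9 113.9]
44 [166.9 114. ]
48 [170.  124.2]
52 [167.8 115.9]
56 [167.8 109.3]
60 [165.7 118.2]
64 [164.5 114.1]
68 [163.6 110.4]
72 [164.3 108.9]
76 [167.5 121.5]
80 [167. 117.]
84 [166.4 108.6]
88 [165.4 109.4]
92 [165.5 109. ]
96 [163.1 117.3]
100 [165.3 112.1]
104 [163.8 108.7]
108 [166.  110.6]
112 [165.1 116.7]
```

Run:
```python
from h import *
a=np.load('top.npy',allow_pickle=True).item()
g=cv2.cvtColor(a["image"],cv2.COLOR_BGR2GRAY)
print(g[178,180:290:4], g[155:200:2,215])
m=(g<142).astype(np.uint8); m[:158]=0;m[200:]=0;m[:,180:][:, :0]=0;m[:,:180]=0;m[:,285:]=0
n,l,st,c=cv2.connectedComponentsWithStats(m,connectivity=4)
o=[i for i in range(1,n) if st[i,4]>50];print(st[o],c[o])
i=l[180,205];q=(l==i).astype(np.uint8);q=cv2.morphologyEx(q,cv2.MORPH_CLOSE,np.ones((5,5)))
cs,_=cv2.findContours(q,0,2);box=cv2.boxPoints(cv2.minAreaRect(max(cs,key=cv2.contourArea)))
B=np.array([world(a,u,v,108) for u,v in box]);C=B.mean(0);print(box,B.round(1),C.round(1))
e=[B[1]-B[0],B[2]-B[1]];print([np.linalg.norm(x).round(1) for x in e])
ey=max(e,key=np.linalg.norm).copy();ey/=np.linalg.norm(ey);ey*=np.sign(ey[1]);ex=np.array([ey[1],-ey[0],0]);print('ey',ey,'yaw deg',np.degrees(np.arctan2(-ey[0],ey[1])))
K=a["camera_matrix"]
def px(w):
    p=K@(np.array(a["R"])@w+a["t"]);return p[:2]/p[2]
L=[np.mean([cv2.getRectSubPix(g.astype(np.float32),(1,1),tuple(map(float,px(C+ex*x+ey*y))))[0,0] for x in range(-16,17,4)]) for y in range(-112,114,4)]
print([(y,round(float(v))) for y,v in zip(range(-112,114,4),L)])
cv2.imwrite('pics/c.png',cv2.resize(a["image"][140:215,170:300],(780,450),interpolation=cv2.INTER_CUBIC))
```

```text
[195 196 186 144 141 142 142 146 147 146 150 147 150 118 151 152 153 152
 154 154 149 152 153 154 156 204 203 203] [198 196 196 197 198 197  73 147 148 147 145 147 148 147 147 150 152 150
 152 180 204 203 205]
[[188 168  17  23  79]] [[192.89873418 173.30379747]]
[[-1.1725994e-14  0.0000000e+00]
 [ 5.1100000e+02  0.0000000e+00]
 [ 5.1100000e+02  3.8300000e+02]
 [ 0.0000000e+00  3.8300000e+02]] [[1018.2  650.1  108. ]
 [1018.  -656.   108. ]
 [  96.7 -552.7  108. ]
 [ 101.1  551.3  108. ]] [558.5  -1.8 108. ]
[np.float64(1306.1), np.float64(927.1)]
ey [ 1.27000825e-04  9.99999992e-01 -0.00000000e+00] yaw deg -0.0072766112928154035
[(-112, 179), (-108, 189), (-104, 203), (-100, 202), (-96, 203), (-92, 203), (-88, 203), (-84, 203), (-80, 203), (-76, 202), (-72, 202), (-68, 203), (-64, 203), (-60, 203), (-56, 204), (-52, 178), (-48, 147), (-44, 153), (-40, 152), (-36, 152), (-32, 152), (-28, 152), (-24, 152), (-20, 153), (-16, 152), (-12, 152), (-8, 152), (-4, 151), (0, 152), (4, 137), (8, 147), (12, 152), (16, 151), (20, 150), (24, 150), (28, 150), (32, 150), (36, 149), (40, 148), (44, 148), (48, 147), (52, 147), (56, 132), (60, 143), (64, 148), (68, 148), (72, 148), (76, 148), (80, 147), (84, 146), (88, 147), (92, 147), (96, 146), (100, 147), (104, 146), (108, 145), (112, 145)]
```

View pics/c.png

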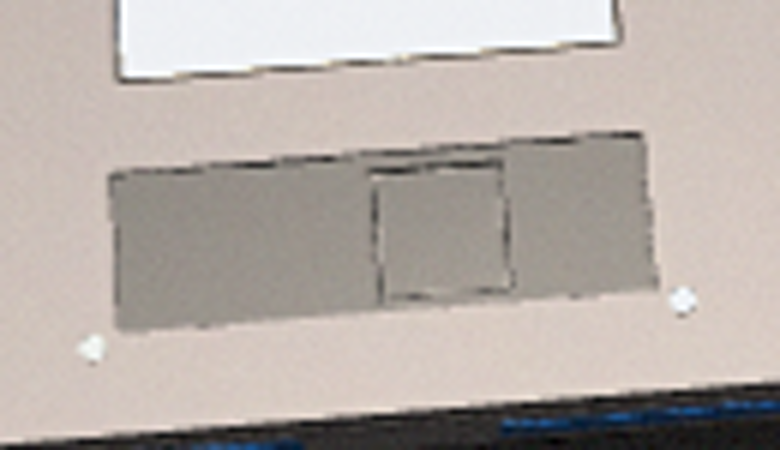

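The crop (6x, offset 170,140) shows the button outline with corners near (375,170), (505,162), (512,292) and (382,300). The panel corners are near (110,175), (642,133), (658,288) and (118,330).

Run:
```python
from h import *
from scipy.spatial.transform import Rotation as Ro
a=np.load('top.npy',allow_pickle=True).item()
f=lambda x,y:(170+(x+.5)/6-.5,140+(y+.5)/6-.5)
P=np.array([world(a,*f(*c),108) for c in [(110,175),(642,133),(658,288),(118,330)]])
b=np.array([world(a,*f(*c),105) for c in [(375,170),(505,162),(512,292),(382,300)]])
for n,q in(('panel',P),('btn',b)):print(n,q.mean(0).round(1),[np.linalg.norm(q[i]-q[i-1]).round(1) for i in range(4)])
ey=(P[0]+P[3]-P[1]-P[2]);ey/=np.linalg.norm(ey);ex=np.array([ey[1],-ey[0],0]);d=b.mean(0)-P.mean(0);print('yaw',np.degrees(np.arctan2(-ey[0],ey[1])),'along',d@ey,'across',d@ex)
s=arm.read_state();R=Ro.from_quat(s["ee_rot"]);t=b.mean(0).copy();t[2]=200
print(R.as_matrix().round(3),s["position"],'tool shift',R.inv().apply(t-s["position"]).round(1))
```

```text
panel [552.2  51.9 108. ] [np.float64(62.3), np.float64(210.5), np.float64(62.8), np.float64(211.2)]
btn [553.  28. 105.] [np.float64(52.4), np.float64(51.5), np.float64(52.5), np.float64(51.0)]
yaw 4.471138861646312 along -23.850813587925302 across -1.1230412586297756
[[-0.927 -0.374  0.   ]
 [-0.374  0.927 -0.   ]
 [-0.    -0.    -1.   ]] [ 234.04100548 -579.50453614  200.42832075] tool shift [-5.232e+02  4.440e+02  4.000e-01]
```

The measured sizes match (210 × 63 and 52 × 52 mm). The button is at about (553, 28), 24 mm towards -y of the panel centre and on the centre line. I'll move over it at z = 200 with the gripper shut.

Call:
{"method": "play_rows", "body": {"travel": [[-0.026,0.022,0],[-0.026,0.022,0],[-0.026,0.022,0],[-0.026,0.022,0],[-0.026,0.022,0],[-0.026,0.022,0],[-0.026,0.022,0],[-0.026,0.022,0],[-0.026,0.022,0],[-0.026,0.022,0]], "rotation": [[0,0,0],[0,0,0],[0,0,0],[0,0,0],[0,0,0],[0,0,0],[0,0,0],[0,0,0],[0,0,0],[0,0,0]], "grip": [0,0,0,0,0,0,0,0,0,0]}}

```text
clock: 1.53
position: [393.3, -276.6, 200.8]
ee_rot: [-0.191, 0.982, -0.0, 0.0]
contact_force: [-0.2, -1.4, -0.8]
gripper_width: 0.0
```

Call:
{"method": "play_rows", "body": {"travel": [[-0.026,0.022,0],[-0.026,0.022,0],[-0.026,0.022,0],[-0.026,0.022,0],[-0.026,0.022,0],[-0.026,0.022,0],[-0.026,0.022,0],[-0.026,0.022,0],[-0.026,0.022,0],[-0.026,0.022,0],[0,0,0],[0,0,0]], "rotation": [[0,0,0],[0,0,0],[0,0,0],[0,0,0],[0,0,0],[0,0,0],[0,0,0],[0,0,0],[0,0,0],[0,0,0],[0,0,0],[0,0,0]], "grip": [0,0,0,0,0,0,0,0,0,0,0,0]}}

```text
clock: 2.53
position: [551.9, 24.7, 200.0]
ee_rot: [-0.192, 0.981, -0.0, -0.0]
contact_force: [-0.3, 0.1, -0.9]
gripper_width: -0.1
```

Run:
```python
from h import *
s=arm.read_state();w=optics.get_image("wrist")
H=np.array(w["hand_eye"]);K=np.array(w["camera_matrix"])
from scipy.spatial.transform import Rotation as Ro
R=Ro.from_quat(s["ee_rot"]).as_matrix()
np.save('w.npy',dict(w,pos=s["position"],Rt=R),allow_pickle=True)
p=np.array([0,0,s["position"][2]-103,1]);c=np.linalg.inv(H)@p;u=K@c[:3];print('TCP foot px',u[:2]/u[2],s["position"],s["contact_force"])
img=w["image"].copy();cv2.drawMarker(img,tuple(int(x) for x in u[:2]/u[2]),(0,255,0),0,12)
cv2.imwrite('pics/d.png',cv2.resize(img,(800,600)))
```

```text
TCP foot px [256.49525657 190.06959267] [551.91826639  24.7291697  199.98042099] [-0.33528278  0.10879632 -0.87090152]
```

View pics/d.png

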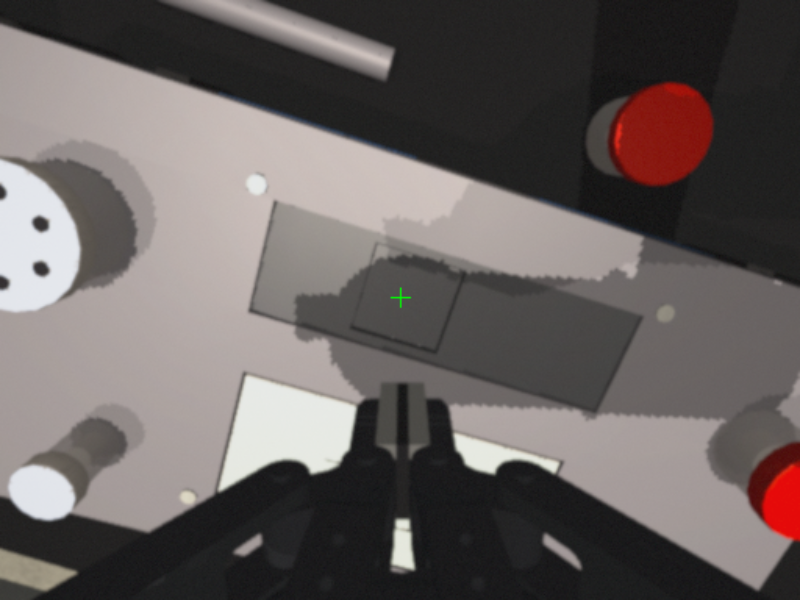

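The wrist view shows the TCP foot (400,297) inside the button square, whose centre is near (408,298). I'll nudge over by about 3 mm and go down to just above the face.

Call:
{"method": "play_rows", "body": {"travel": [[-0.002,0.002,0.02],[0,0,0.02],[0,0,0.02],[0,0,0.02],[0,0,0.01],[0,0,0],[0,0,0]], "rotation": [[0,0,0],[0,0,0],[0,0,0],[0,0,0],[0,0,0],[0,0,0],[0,0,0]], "grip": [0,0,0,0,0,0,0]}}

```text
clock: 3.17
position: [552.6, 25.1, 110.8]
ee_rot: [-0.19, 0.982, -0.0, 0.0]
contact_force: [1.5, -0.3, 0.9]
gripper_width: -0.1
```

Call:
{"method": "play_rows", "body": {"travel": [[0,0,0.001],[0,0,0.001],[0,0,0.001],[0,0,0.001],[0,0,0.001],[0,0,0.001],[0,0,0],[0,0,0]], "rotation": [[0,0,0],[0,0,0],[0,0,0],[0,0,0],[0,0,0],[0,0,0],[0,0,0],[0,0,0]], "grip": [0,0,0,0,0,0,0,0]}}

```text
clock: 3.83
position: [552.5, 25.8, 104.3]
ee_rot: [-0.191, 0.982, -0.0, -0.0]
contact_force: [0.6, 0.2, -0.5]
gripper_width: -0.1
```

The tip is at 104.3, below the plate level of 106, with no force, so it's inside the button's opening. Now I'll press.

Call:
{"method": "play_rows", "body": {"travel": [[0,0,0.001],[0,0,0.001],[0,0,0.001],[0,0,0.001],[0,0,0.001],[0,0,0.001],[0,0,0],[0,0,0],[0,0,0]], "rotation": [[0,0,0],[0,0,0],[0,0,0],[0,0,0],[0,0,0],[0,0,0],[0,0,0],[0,0,0],[0,0,0]], "grip": [0,0,0,0,0,0,0,0,0]}}

```text
clock: 4.58
position: [552.6, 25.8, 98.5]
ee_rot: [-0.191, 0.982, -0.0, 0.0]
contact_force: [0.3, 0.2, 0.6]
gripper_width: -0.1
```

Run:
```python
from h import *
for i in range(4):
  s=arm.read_state();b=optics.get_image("side");print(s["position"],s["contact_force"])
cv2.imwrite('pics/e.png',cv2.resize(b["image"],(800,600)))
```

```text
[552.6027248   25.79923327  98.45130854] [0.2725588  0.19262861 0.58087133]
[552.58363598  25.79278146  98.43602955] [ 0.48223759 -0.65770583  0.5195661 ]
[552.62164525  25.83399327  98.47001306] [-0.37038745 -0.36614251  0.64867831]
[552.61332038  25.78811309  98.48340456] [-0.03760055  0.26716626 -0.30669797]
```

View pics/e.png

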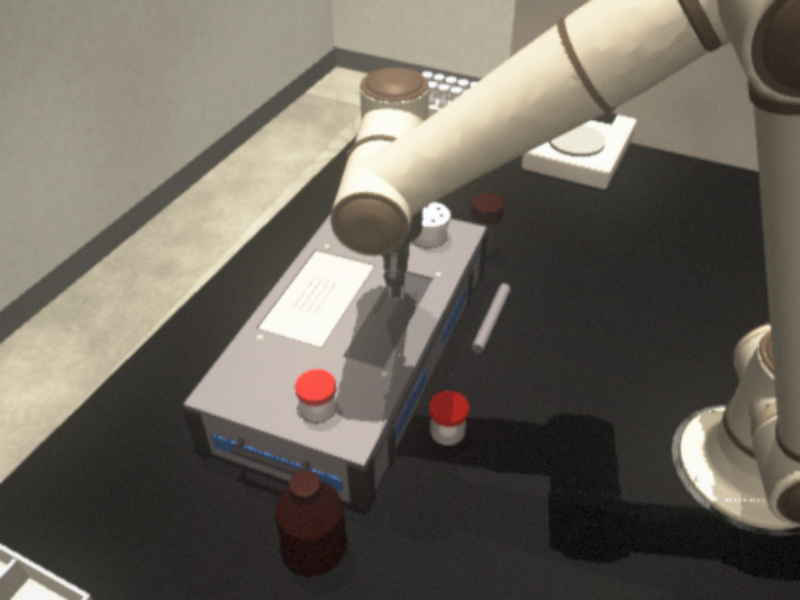

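The side view shows the fingertips in the panel near (395,290) and the hatch still shut. The force is only noise, so the true contact height is lower than nominal. I'll go on in small steps.

Call:
{"method": "play_rows", "body": {"travel": [[0,0,0.001],[0,0,0.001],[0,0,0],[0,0,0]], "rotation": [[0,0,0],[0,0,0],[0,0,0],[0,0,0]], "grip": [0,0,0,0]}}

```text
clock: 5.12
position: [552.5, 25.8, 96.3]
ee_rot: [-0.191, 0.982, -0.0, -0.0]
contact_force: [-0.5, -0.2, -0.0]
gripper_width: -0.1
```

Call:
{"method": "play_rows", "body": {"travel": [[0,0,0.001],[0,0,0.001],[0,0,0],[0,0,0]], "rotation": [[0,0,0],[0,0,0],[0,0,0],[0,0,0]], "grip": [0,0,0,0]}}

```text
clock: 5.45
position: [552.5, 25.8, 94.3]
ee_rot: [-0.191, 0.982, -0.0, -0.0]
contact_force: [-1.0, -0.7, 0.1]
gripper_width: -0.1
```

Call:
{"method": "play_rows", "body": {"travel": [[0,0,0.001],[0,0,0.001],[0,0,0],[0,0,0]], "rotation": [[0,0,0],[0,0,0],[0,0,0],[0,0,0]], "grip": [0,0,0,0]}}

```text
clock: 5.78
position: [552.5, 25.8, 92.3]
ee_rot: [-0.191, 0.982, -0.0, -0.0]
contact_force: [1.1, -0.4, -0.1]
gripper_width: 0.3
```

Run:
```python
from h import *
w=optics.get_image("wrist");a=optics.get_image("top");b=optics.get_image("side")
cv2.imwrite('pics/f.png',np.hstack([cv2.resize(w["image"][120:330,130:380],(400,336)),cv2.resize(b["image"][140:240,190:310],(400,336))]))
P=cloud(a);Q=P[(P[...,0]>450)&(P[...,0]<690)&(P[...,1]>110)&(P[...,1]<200)&(P[...,2]>60)];print(len(Q),np.median(Q[:,2]))
P=cloud(b);Q=P[(P[...,0]>450)&(P[...,0]<690)&(P[...,1]>170)&(P[...,1]<220)&(P[...,2]>60)&(P[...,2]<140)];print(len(Q),np.median(Q[:,2]))
Q=P[(P[...,0]>530)&(P[...,0]<570)&(P[...,1]>70)&(P[...,1]<130)&(P[...,2]>60)&(P[...,2]<140)];print('panel',len(Q),np.median(Q[:,2]))
```

```text
3970 458.8438879347891
1645 110.49999271709801
panel 313 106.71449345752355
```

View pics/f.png

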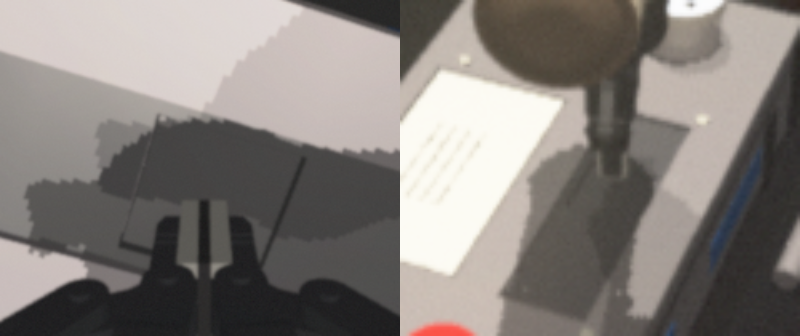

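The wrist crop shows the fingertips at about (205,200), over the middle of the square. In the side crop they are at (612,170), inside the panel, and the hatch is shut. There's still no force, so the real tips sit higher than the reported TCP. I'll keep feeling down.

Call:
{"method": "play_rows", "body": {"travel": [[0,0,0.001],[0,0,0.001],[0,0,0],[0,0,0]], "rotation": [[0,0,0],[0,0,0],[0,0,0],[0,0,0]], "grip": [0,0,0,0]}}

```text
clock: 6.27
position: [552.5, 25.8, 90.3]
ee_rot: [-0.191, 0.982, -0.0, -0.0]
contact_force: [0.3, -0.1, 0.3]
gripper_width: 0.1
```

Call:
{"method": "play_rows", "body": {"travel": [[0,0,0.001],[0,0,0.001],[0,0,0],[0,0,0]], "rotation": [[0,0,0],[0,0,0],[0,0,0],[0,0,0]], "grip": [0,0,0,0]}}

```text
clock: 6.6
position: [552.5, 25.8, 88.3]
ee_rot: [-0.191, 0.982, -0.0, -0.0]
contact_force: [0.3, -0.0, 1.3]
gripper_width: -0.0
```

Run:
```python
from h import *
F=[]
for i in range(6):
  s=arm.read_state();F.append(s["contact_force"]);b=optics.get_image("side")
print(s["position"],np.mean(F,0),s["joint_efforts"])
P=cloud(b);Q=P[(P[...,0]>610)&(P[...,0]<690)&(P[...,1]>0)&(P[...,1]<120)&(P[...,2]>60)&(P[...,2]<170)];print('hatch z',len(Q),np.percentile(Q[:,2],[10,50,90]))
```

```text
[552.59352978  25.82369433  88.46637074] [0.43088125 0.28266426 0.16693034] [-8.96462552e-05 -3.52858472e+01  1.55871284e+01  3.46359372e+00
 -3.50591790e-04  1.65682721e-06]
hatch z 1087 [108.71089925 110.75391125 112.71201373]
```

Run:
```python
from h import *
b=optics.get_image("side");P=cloud(b)
K=b["camera_matrix"]
for z in (88,100,110,120):
  p=K@(np.array(b["R"])@[552.5,25.8,z]+b["t"]);print(z,p[:2]/p[2])
p=K@(np.array(b["R"])@[552.5,25.8,103]+b["t"]);u,v=(p[:2]/p[2]).astype(int)
for r in range(v-20,v+8,2):print(r,[tuple(P[r,c].round().astype(int).tolist()) for c in range(u-8,u+9,4)])
x,y=u-40,v-40
i=cv2.resize(b["image"][y:y+80,x:x+80],(600,600),interpolation=cv2.INTER_CUBIC)
for z in (88,103):
  q=K@(np.array(b["R"])@[552.5,25.8,z]+b["t"]);q=q[:2]/q[2];cv2.circle(i,(int((q[0]-x+.5)*7.5),int((q[1]-y+.5)*7.5)),4,(0,255,0) if z==103 else (0,0,255),-1)
cv2.imwrite('pics/g.png',i)
```

```text
88 [253.29943353 201.24826219]
100 [253.25629755 197.72270099]
110 [253.21988022 194.74626458]
120 [253.18302681 191.73418654]
176 [(601, -25, 112), (553, 46, 186), (529, 72, 215), (536, 37, 186), (566, -47, 108)]
178 [(598, -19, 111), (535, 79, 213), (526, 79, 216), (536, 37, 180), (564, -42, 106)]
180 [(542, 85, 209), (534, 82, 210), (524, 82, 213), (520, 71, 207), (561, -35, 106)]
182 [(592, -8, 109), (533, 84, 206), (524, 82, 207), (525, 60, 190), (557, -27, 107)]
184 [(589, -1, 109), (539, 73, 189), (529, 73, 193), (524, 63, 187), (553, -18, 109)]
186 [(587, 3, 107), (558, 36, 145), (539, 53, 166), (529, 53, 171), (553, -18, 103)]
188 [(585, 7, 103), (559, 34, 136), (546, 39, 146), (541, 29, 140), (549, -10, 104)]
190 [(579, 18, 108), (557, 39, 135), (546, 39, 139), (538, 34, 138), (544, 0, 108)]
192 [(578, 20, 104), (559, 35, 124), (546, 39, 133), (540, 31, 129), (544, 0, 101)]
194 [(575, 27, 104), (567, 20, 102), (549, 33, 120), (548, 15, 105), (538, 12, 106)]
196 [(572, 32, 103), (562, 29, 105), (553, 25, 105), (546, 17, 101), (536, 16, 104)]
198 [(569, 37, 102), (560, 34, 103), (552, 29, 102), (542, 26, 104), (533, 22, 104)]
200 [(566, 45, 103), (556, 42, 105), (548, 37, 104), (540, 31, 102), (532, 25, 100)]
202 [(561, 53, 106), (552, 49, 106), (544, 44, 104), (535, 40, 105), (528, 34, 103)]
```

View pics/g.png

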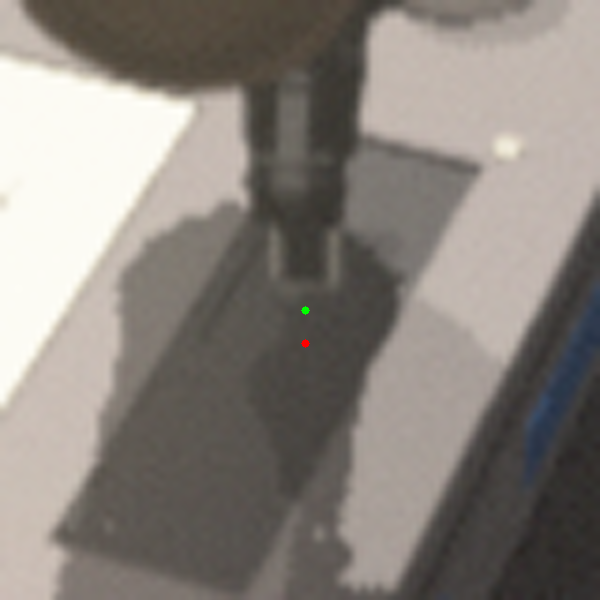

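The side crop shows the tip ends at about (305,288). A point at z = 103 would fall at (305,310), so the real tips are still about 10 mm above the button. The reported TCP lies some 25 mm below the shut fingers' ends. I'll trust touch and keep descending gently.

Call:
{"method": "play_rows", "body": {"travel": [[0,0,0.001],[0,0,0.001],[0,0,0.001],[0,0,0.001],[0,0,0],[0,0,0]], "rotation": [[0,0,0],[0,0,0],[0,0,0],[0,0,0],[0,0,0],[0,0,0]], "grip": [0,0,0,0,0,0]}}

```text
clock: 7.45
position: [552.5, 25.8, 84.3]
ee_rot: [-0.191, 0.982, -0.0, -0.0]
contact_force: [0.4, 0.1, -0.1]
gripper_width: -0.1
```

Call:
{"method": "play_rows", "body": {"travel": [[0,0,0.001],[0,0,0.001],[0,0,0],[0,0,0]], "rotation": [[0,0,0],[0,0,0],[0,0,0],[0,0,0]], "grip": [0,0,0,0]}}

```text
clock: 7.78
position: [552.5, 25.8, 82.3]
ee_rot: [-0.191, 0.982, -0.0, -0.0]
contact_force: [0.4, 0.1, 0.0]
gripper_width: -0.1
```

Call:
{"method": "play_rows", "body": {"travel": [[0,0,0.001],[0,0,0.001],[0,0,0],[0,0,0]], "rotation": [[0,0,0],[0,0,0],[0,0,0],[0,0,0]], "grip": [0,0,0,0]}}

```text
clock: 8.12
position: [552.5, 25.8, 80.3]
ee_rot: [-0.191, 0.982, -0.0, -0.0]
contact_force: [0.1, 0.8, 0.1]
gripper_width: -0.0
```

Call:
{"method": "play_rows", "body": {"travel": [[0,0,0.001],[0,0,0.001],[0,0,0],[0,0,0]], "rotation": [[0,0,0],[0,0,0],[0,0,0],[0,0,0]], "grip": [0,0,0,0]}}

```text
clock: 8.45
position: [552.5, 25.8, 78.3]
ee_rot: [-0.191, 0.982, -0.0, -0.0]
contact_force: [-0.1, -0.3, -0.8]
gripper_width: -0.2
```

Call:
{"method": "play_rows", "body": {"travel": [[0,0,0.001],[0,0,0.001],[0,0,0],[0,0,0]], "rotation": [[0,0,0],[0,0,0],[0,0,0],[0,0,0]], "grip": [0,0,0,0]}}

```text
clock: 8.78
position: [552.5, 25.8, 76.3]
ee_rot: [-0.191, 0.982, -0.0, -0.0]
contact_force: [-0.5, -0.9, 0.5]
gripper_width: 0.2
```

Run:
```python
from h import *
F=[]
for i in range(4):
  s=arm.read_state();F.append(s["contact_force"]);b=optics.get_image("side")
print(s["position"],np.mean(F,0))
P=cloud(b);Q=P[(P[...,0]>610)&(P[...,0]<690)&(P[...,1]>0)&(P[...,1]<120)&(P[...,2]>60)&(P[...,2]<170)];print('hatch z',len(Q),np.percentile(Q[:,2],[10,50,90]))
K=b["camera_matrix"];x,y=213,155
i=cv2.resize(b["image"][y:y+80,x:x+80],(600,600),interpolation=cv2.INTER_CUBIC)
cv2.imwrite('pics/i.png',i)
```

```text
[552.5899196   25.7891723   76.44019645] [ 0.27740728 -0.22555475  0.11513774]
hatch z 1095 [108.64041348 110.61624158 112.65393925]
```

View pics/i.png

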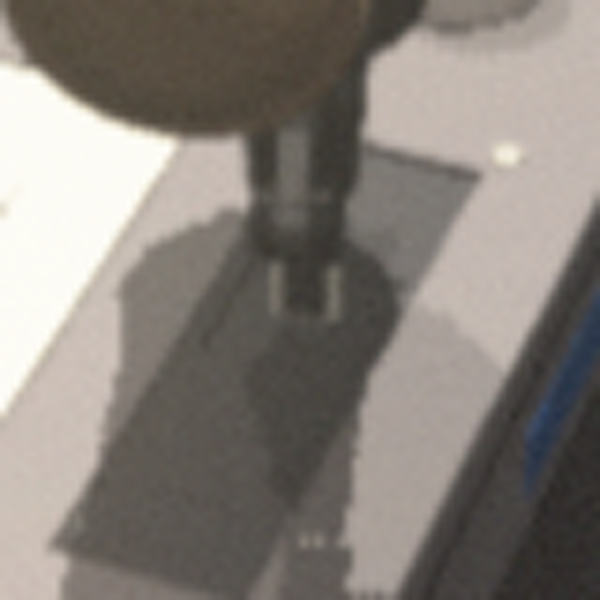

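In this crop (offset one row from the last) the tips are at about (305,320). That puts them level with the button face, so contact should come next.

Call:
{"method": "play_rows", "body": {"travel": [[0,0,0.001],[0,0,0.001],[0,0,0],[0,0,0]], "rotation": [[0,0,0],[0,0,0],[0,0,0],[0,0,0]], "grip": [0,0,0,0]}}

```text
clock: 9.32
position: [552.5, 25.8, 74.3]
ee_rot: [-0.191, 0.982, -0.0, -0.0]
contact_force: [0.1, -0.9, 1.2]
gripper_width: -0.4
```

Call:
{"method": "play_rows", "body": {"travel": [[0,0,0.001],[0,0,0.001],[0,0,0],[0,0,0]], "rotation": [[0,0,0],[0,0,0],[0,0,0],[0,0,0]], "grip": [0,0,0,0]}}

```text
clock: 9.65
position: [552.5, 25.8, 72.4]
ee_rot: [-0.191, 0.982, -0.0, -0.0]
contact_force: [-0.3, -0.0, 0.7]
gripper_width: -0.1
```

Call:
{"method": "play_rows", "body": {"travel": [[0,0,0.001],[0,0,0.001],[0,0,0],[0,0,0]], "rotation": [[0,0,0],[0,0,0],[0,0,0],[0,0,0]], "grip": [0,0,0,0]}}

```text
clock: 9.98
position: [552.6, 25.8, 70.6]
ee_rot: [-0.191, 0.982, -0.0, 0.0]
contact_force: [-1.4, 0.0, 1.7]
gripper_width: -0.1
```

Contact is starting: z lags the command slightly and the force is rising.

Call:
{"method": "play_rows", "body": {"travel": [[0,0,0.001],[0,0,0.001],[0,0,0],[0,0,0]], "rotation": [[0,0,0],[0,0,0],[0,0,0],[0,0,0]], "grip": [0,0,0,0]}}

```text
clock: 10.32
position: [552.6, 25.8, 68.5]
ee_rot: [-0.191, 0.982, -0.0, 0.0]
contact_force: [-1.5, 0.4, 3.2]
gripper_width: -0.2
```

Call:
{"method": "play_rows", "body": {"travel": [[0,0,0.001],[0,0,0.001],[0,0,0],[0,0,0]], "rotation": [[0,0,0],[0,0,0],[0,0,0],[0,0,0]], "grip": [0,0,0,0]}}

```text
clock: 10.65
position: [552.6, 25.8, 66.4]
ee_rot: [-0.191, 0.982, -0.0, -0.0]
contact_force: [-1.6, -0.2, 3.0]
gripper_width: -0.2
```

```bash
cat > chk.py <<'E'
from h import *
F=[]
for i in range(4):
  s=arm.read_state();F.append(s["contact_force"]);b=optics.get_image("side")
print(s["position"],np.mean(F,0))
P=cloud(b);Q=P[(P[...,0]>600)&(P[...,0]<700)&(P[...,1]>-20)&(P[...,1]<120)&(P[...,2]>60)&(P[...,2]<170)];print('hatch z',len(Q),np.percentile(Q[:,2],[10,50,90,97]))
E
python3 chk.py
```

```text
[552.62960572  25.83039449  66.47316226] [-1.06505057  0.41389631  3.53147361]
hatch z 1502 [ 86.060869   123.64605041 140.59960072 143.4150743 ]
```

The hatch has sprung up (its points reach about 143 mm) at a force of 3.5 N. Now I'll let go, going straight up and then back towards the robot.

Call:
{"method": "play_rows", "body": {"travel": [[0,0,-0.005],[0,0,-0.01],[0,0,-0.02],[0,0,-0.025],[0,0,-0.025],[0,0,-0.025],[0,0,-0.025],[0,0,-0.025],[0,0,-0.01],[0,0,0],[0,0,0],[0,0,0]], "rotation": [[0,0,0],[0,0,0],[0,0,0],[0,0,0],[0,0,0],[0,0,0],[0,0,0],[0,0,0],[0,0,0],[0,0,0],[0,0,0],[0,0,0]], "grip": [0,0,0,0,0,0,0,0,0,0,0,0]}}

```text
clock: 11.85
position: [551.4, 25.7, 234.6]
ee_rot: [-0.191, 0.982, 0.0, -0.002]
contact_force: [-0.2, 0.3, -0.7]
gripper_width: -0.1
```

Call:
{"method": "play_rows", "body": {"travel": [[0.02,-0.01,0],[0.025,-0.02,0],[0.025,-0.02,0],[0.025,-0.02,0],[0.025,-0.02,0],[0.01,-0.01,0],[0,0,0],[0,0,0],[0,0,0],[0,0,0],[0,0,0]], "rotation": [[0,0,0],[0,0,0],[0,0,0],[0,0,0],[0,0,0],[0,0,0],[0,0,0],[0,0,0],[0,0,0],[0,0,0],[0,0,0]], "grip": [0,0,0,0,0,0,0,0,0,0,0]}}

```text
clock: 12.77
position: [469.8, -114.9, 235.9]
ee_rot: [-0.191, 0.982, 0.0, -0.0]
contact_force: [0.9, 0.4, -0.1]
gripper_width: -0.1
```

```bash
cat >> chk.py <<'E'
cv2.imwrite('pics/z.png',cv2.resize(b["image"],(800,600)))
E
python3 chk.py
```

```text
[ 469.6939315  -115.05306102  236.19360217] [ 0.66314415 -0.35200113 -0.32661891]
hatch z 1654 [ 86.2993549  125.59968047 141.28958707 143.62786259]
```

View pics/z.png

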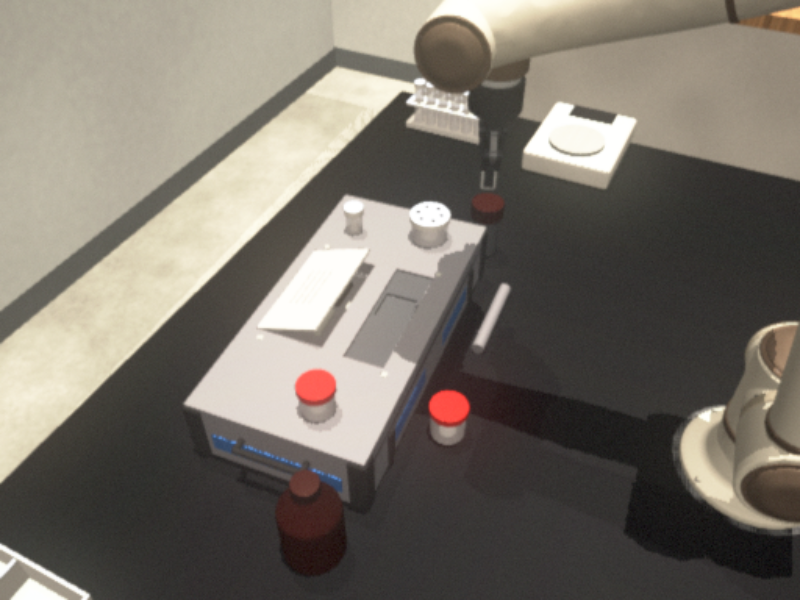

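The hatch stands open at about (315,290) and the hand is well clear. Every bystander sits at the same pixels as in the first side view.

```bash
python3 -c "
from bench import workorder;print(workorder.job_done())"
```

```text
the job is handed in; nothing more can be done
None
```

The hatch sprang up and stands open, and I handed the job in at about 13 s of robot time; the hand-in gives no verdict.

**What I did:** I found the catch button's outline in the top view at about (553, 28) mm, 24 mm to the right of the panel centre. Its measured size matched the 52 mm square. With the fingers shut, I felt straight down over it and pressed until the force reached about 3.5 N. I then lifted away and drew the hand back.

**Last checks:**
- **Hatch:** its front edge is at about 143 mm, roughly 33 mm above the case top, in line with the stated 35 mm. The height was steady between the press and after letting go.
- **Force:** back to noise level after retreating, so the robot is touching nothing.
- **Bystanders:** by eye, they sit at the same places in the side view as at the start.
- **Button:** I did not measure directly that it came back out. With the hand gone, its own spring should return it.

**What disagreed:** contact came at a reported tool height of about 72 mm instead of the expected 103 mm. The real ends of the shut fingers were about 25 to 30 mm above the reported point. Because of that I relied on touch and the side camera for the press.

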